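# Four clicks up on the charge regulator

### The job

Push the fin of the regulator's click dial round with a fingertip, clockwise seen from above, exactly four clicks on from where it stands, never going on to a fifth. Then, with the dial left on that click, press the push valve's black button fully down with a fingertip and let it spring back. Nothing is to be pinched or lifted, and the loose parts on the bench stay where they are.

Things in the scene. Friction and masses are not known exactly. Their poses are not given: they have to be found in the camera images.
- dial (a joint): angle of the click dial in rad, growing as it turns clockwise seen from above. One click is 24 degrees (0.419 rad); rest positions lie at 0, 1, 2 ... 7 clicks (0 to 2.93 rad), with hard stops just beyond both ends. It starts at rest at 1 click (0.42 rad). A spring ball holds it in each rest position: pushing at the fin takes about 4 to 7 N to leave one, the resistance fades towards halfway, and beyond halfway the dial snaps forward by itself into the next.
- regulator: fixed grey block that carries the dial: 124 x 124 x 40 mm, origin under its centre on the bench, turned about the vertical. The dial is a steel disc 94 mm across, its top 56 mm above the bench, on the block's vertical centre line; around it on the block are 8 small steel pips (6 mm across), one for each rest position, the first on the block's own +y side, going on clockwise
- dial_axis (a point): point on the dial's vertical turning axis, on the top face of its disc (56 mm above the bench)
- fin_tip (a point): outer top edge of the dial's fin. The fin is the one upright blade on the disc, 10 mm thick, running straight out from 10 to 44 mm from the axis, from 56 to 82 mm above the bench; the line from dial_axis to this point is the way the fin points (at dial angle 0 along the block's own +y). To turn the dial clockwise, push on the flat face that trails in that turn; nothing touches both flat faces at once (a pinch)
- charge_button (a joint): travel of the push valve's button in m: 0 released, 0.008 fully down. It springs back; it starts to move at about 2 N and is fully down at about 5.5 N
- button_top (a point): centre of the flat top of the round black mushroom button (38 mm across), 64 mm above the bench when released; it moves straight down
- push_valve: fixed grey block under the button, 70 x 70 x 40 mm with a brass collar to 44 mm, origin under its centre on the bench
- gauge: bronze pressure gauge lying face up, 64 mm across, 26 mm high, its stem to its own -x out to 44 mm; loose, origin at the middle of its underside; leave alone
- valve_cap: grey cast valve cap, stepped round, 56 mm across, 44 mm high; loose, origin at the middle of its underside; leave alone
- pin_puller: white nylon pin puller lying flat, 18 mm high: 78 mm cross bar along its own y, 105 mm shank with a hook along its +x; loose, origin at bench height under the middle of the cross bar; leave alone
- adapter: brass adapter, stepped round, 34 mm across, 36 mm high; loose, origin at the middle of its underside; leave alone
- spanner: flat steel spanner, 160 mm long, lying along its own x; loose; leave alone
- seal_ring: black rubber seal ring, 48 mm outside, 7 mm high; loose, origin at the middle of its underside; leave alone
- grease_tin: small closed tin, 44 mm across, 55 mm high; loose, origin at the middle of its underside; leave alone
Not all that is in view belongs to the job. What is shaped like the push_valve but green is not meant.

How it is judged:
On the way, in this order (a step that is already met when the one before it is completed fails the run):
1. the dial stands four clicks clockwise of its start (distance of fin_tip from where it was at the start of the episode between 0.0609 and 0.0695 m and value of joint charge_button below 0.002 m), for 0.2 s.
2. the button is pressed fully down with the dial on that click (distance of fin_tip from where it was at the start of the episode between 0.0609 and 0.0695 m and value of joint charge_button above 0.0065 m), for 0.05 s.
At the end, for the whole second after the job is handed in: the dial rests four clicks (96 degrees, within 8) clockwise of where it started, the button has been pressed at least 6.5 mm of its 8 mm and is up again, every loose part within 25 mm of its start (all of step 1 and velocity of joint dial between -0.05 and 0.05 rad/s); the robot touches nothing.
It fails at once if the dial is turned on past the fourth click towards the fifth (distance of fin_tip from where it was at the start of the episode above 0.0723 m).
It fails at once if the button is pressed while the dial is not on the fourth click (value of joint charge_button above 0.003 m and not (distance of fin_tip from where it was at the start of the episode between 0.0609 and 0.0695 m)).
It fails at once if the fin is pinched: fingers press on both its faces at once (contact force between the fingers and dial_c1 above 1.5 N and contact force between the fingers and dial_c2 above 1.5 N).
It fails at once if a loose part is shoved or lifted more than 25 mm from its place (distance of any of gauge, valve_cap, pin_puller, adapter, spanner, seal_ring, grease_tin from where it was at the start of the episode above 0.025 m).
It also fails if it takes over 54 s, if anything falls off the work surface, if the arm or the gripper's body presses on something with over 40 N, if the wrist force passes 120 N, or if a joint passes its speed limit or range.

### The arm

A 6-joint arm with a two-finger parallel gripper is mounted at the origin on the work surface. World frame = base frame: x ahead of the robot, y to its left, z up, the work surface at z = 0. Lengths are in m, angles in rad, forces in N, time in s.
With the tool pointing down it reaches from about 0.35 to 0.95 m from the base axis. Payload 17.4 kg.
Tool frame: the origin (TCP) lies midway between the tips of the shut fingers; the grasp point (between the pads) lies 19 mm behind it; z points along the fingers, y is the line along which they close (so a half turn about z gives the same grasp; the last joint's range is limited). The gripper opens to 93 mm and grips with 3 to 60 N. Pads are 15 mm wide; open, the fingers measure 128 mm over their backs; the gripper's body (75 mm by 188 mm) begins 65 mm behind the grasp point.
Start: joints at [1.133, 0.116, 1.442, -0, 1.584, -0.038], TCP at [0.263, 0.622, 0.219] pointing down, gripper open.
Joint ranges: [-2.83, 2.83], [-0.83, 2.19], [0.07, 2.5], [-1.14, 4.28], [0.01, 3], [-2.97, 2.97]. Speed limits (rad/s): [1.89, 1.89, 2.22, 3.14, 3.14, 3.14].

### API

Orientations are given as a 3x3 rotation matrix whose columns are the frame's x, y, z axes.
In Python, from station import r gives the robot as it stands. Calls block until the motion is done:
- r.move_pose(position, orientation): joint-space move of the TCP to a pose.
- r.movel(position, rot=None, vel=0.15): straight line of the TCP; rot=None keeps the orientation; vel is the mean speed in m/s.
- r.move_joints(angles): joint-space move.
- r.command_gripper(opening): finger opening in m; the grip force is fixed at half the most; returns when the fingers have stopped.
- r.hold(seconds).
- r.inverse_kinematics(position, orientation): joint angles nearest the present ones, or None.
- r.get_obs(): the state.
- r.capture(name): name is "scene" or "top"; returns (picture, depth): 480x640x3 uint8, red, green, blue; 480x640 float32, m along the optical axis (not along the pixel's ray), 0 where there is no reading.
- r.get_calibration(name): a dict with "fx", "fy", "cx", "cy" (pixels), "rvec" (rotation vector, rad) and "tvec" (3), from world to camera coordinates, as OpenCV has them. Camera axes: x right, y down, z forward; pixel columns grow to the right and rows downward; lengths in m; the calibration is good to about 2 mm. A picture is of the moment at which its call begins. get_calibration takes no time and is no camera call.
A pose or a line that the arm cannot do raises r.PlanningError and nothing moves.
- r.job_done(): hands the job in; it is judged then, once.
The state is a dict: "t": time; "qpos": joint angles; "qvel": joint speeds; "tau": joint torques, N m; "tool_pos": TCP position; "eef_rot": TCP orientation; "contact_force": force on the tool from outside, world axes, zero at the start; "wrist_torque": the same for the moment, N m; "finger_gap": finger opening in m; "grip_force": force on a finger pad.
Only numpy, scipy, OpenCV 4.12 (cv2) and the standard library are available. Lean on these libraries where they do the work, as an engineer would, in place of code of your own. Each camera call takes 0.05 s, during which the arm holds its last target. There are 200 camera calls.

## Working session

There is one attempt and no reset: what is moved stays moved. The work goes in short steps, each a Python script; the robot and the scene stay as the last script left them, time stands still between calls to the robot, and variables do not carry over. Pictures are saved under pics/ and viewed, at most 10 in all, crops included, and the job is handed in when it is done.

```bash
mkdir -p pics; ls
python3 - <<'E'
from station import r
import cv2,numpy as np
for n in("scene","top"):
    p,d=r.capture(n); cv2.imwrite(f"pics/{n}0.png",p[:,:,::-1]); np.savez(f"{n}0.npz",p=p,d=d)
    print(n,r.get_calibration(n))
print(r.get_obs()["t"])
E
```

```text
pics
scene {'fx': 589.376794064107, 'fy': 589.376794064107, 'cx': 323.16301306764575, 'cy': 241.5132456095338, 'rvec': array([ 2.07839076,  0.88910054, -0.47211507]), 'tvec': array([-0.45498594, -0.17431684,  1.45538523])}
top {'fx': 620.6229346999495, 'fy': 620.6229346999495, 'cx': 329.9371210515786, 'cy': 244.6831363991226, 'rvec': array([ 2.17553703, -2.12151633,  0.12638769]), 'tvec': array([0.03948182, 0.60193704, 1.22421235])}
0.1
```

View pics/top0.png

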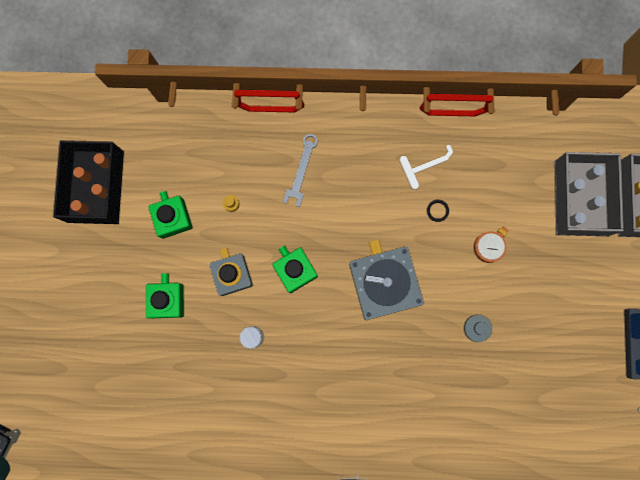

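View pics/scene0.png

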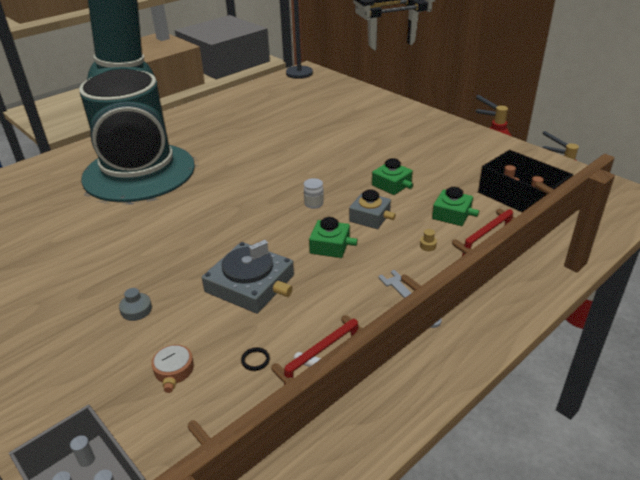

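Top view: the only grey valve is at (228,273). The green look-alikes are at (166,214), (163,300) and (293,269). The dial's disc is at (387,282), with its fin pointing to about (367,279). I choose the grey valve and the dial, and will check both in one close crop.

```bash
cat > h.py <<'E'
import numpy as np,cv2
from station import r
def px2w(n,u,v,z):
    c=r.get_calibration(n);R=cv2.Rodrigues(c["rvec"])[0]
    o=-R.T@c["tvec"];d=R.T@np.array([(u-c["cx"])/c["fx"],(v-c["cy"])/c["fy"],1])
    return o+d*(z-o[2])/d[2]
def w2px(n,p):
    c=r.get_calibration(n);R=cv2.Rodrigues(c["rvec"])[0]
    q=R@np.array(p)+c["tvec"];return np.array([c["fx"]*q[0]/q[2]+c["cx"],c["fy"]*q[1]/q[2]+c["cy"]])
E
python3 - <<'E'
from h import *
t=np.load("top0.npz")["p"][:,:,::-1]
a=cv2.resize(t[237:327,342:432],None,fx=6,fy=6,interpolation=cv2.INTER_CUBIC)
b=cv2.resize(t[243:303,198:258],(260,260),interpolation=cv2.INTER_CUBIC)
o=np.zeros((540,800,3),np.uint8);o[:,:540]=a;o[:260,540:]=b
cv2.imwrite("pics/c1.png",o)
d=np.load("top0.npz")["d"]
c=r.get_calibration("top");R=cv2.Rodrigues(c["rvec"])[0]
v,u=np.mgrid[0:480,0:640];q=np.stack([(u-c["cx"])/c["fx"]*d,(v-c["cy"])/c["fy"]*d,d],-1)
W=(q-c["tvec"])@R
def reg(u0,u1,v0,v1,lo,hi):
    w=W[v0:v1,u0:u1].reshape(-1,3);return w[(w[:,2]>lo)&(w[:,2]<hi)]
f=reg(342,432,237,327,.072,.09);print("fin",len(f),f.mean(0),f.min(0),f.max(0))
g=reg(342,432,237,327,.050,.062);print("disc",len(g),g.mean(0),g[:,:2].min(0),g[:,:2].max(0))
k=reg(342,432,237,327,.034,.046);print("block",cv2.minAreaRect(k[:,:2].astype(np.float32)))
k=reg(198,258,243,303,.055,.07);print("btn",len(k),k.mean(0),cv2.minEnclosingCircle(k[:,:2].astype(np.float32)))
for z,p in((.082,(366,279)),(.056,(387,282))):print(px2w("top",*p,z))
E
```

```text
fin 99 [ 0.5302239  -0.03297419  0.08112682] [ 0.5241525  -0.04965812  0.07223113] [ 0.5376071  -0.01619261  0.08927447]
disc 1580 [ 0.52634952 -0.06141857  0.05601065] [ 0.48071599 -0.10553047] [ 0.57327061 -0.01342044]
block ((0.539082407951355, -0.05630607157945633), (0.1491599977016449, 0.12406351417303085), 16.694063186645508)
btn 278 [0.53626011 0.25703873 0.06275176] ((0.536636233329773, 0.25769034028053284), 0.0192401185631752)
[ 0.5294104  -0.01808636  0.082     ]
[ 0.52644867 -0.061164    0.056     ]
```

View pics/c1.png

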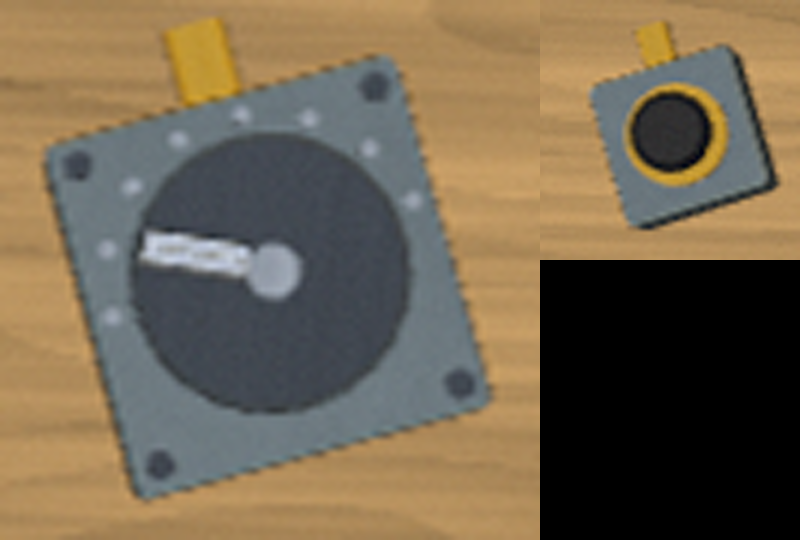

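The crop shows the fin pointing at the 2nd pip (107,249), with pip 0 at (112,316). The pips run clockwise from there, so the target is pip 5 at (310,118). The right-hand inset confirms the grey valve with a brass collar and black button. Next I plan the orbit around the dial axis and move in.

```bash
cat >> h.py <<'E'
AX=np.array([.5266,-.0613]);F0=np.deg2rad(82.2)
def pose(turn,s,z=.064,rad=.032,flip=1):   # turn: deg clockwise from start; s: gap of TCP behind fin mid-plane
    a=F0-np.deg2rad(turn);x=np.array([np.cos(a),np.sin(a),0]);y=np.array([x[1],-x[0],0])
    p=np.array([*AX,z])+rad*x-s*y
    return p,np.column_stack([flip*x,flip*y,[0,0,-1]])
E
python3 - <<'E'
from h import *
for fl in(1,-1):
    for t in(0,48,96):
        q=r.inverse_kinematics(*pose(t,.04,flip=fl));print(fl,t,None if q is None else np.round(q,2))
E
```

```text
1 0 [-0.1  -0.21  2.01 -0.    1.34  0.04]
1 48 [-0.07 -0.11  1.93 -0.    1.33  0.91]
1 96 [-0.1  -0.03  1.85 -0.    1.32  1.71]
-1 0 None
-1 48 [-0.07 -0.11  1.93 -0.    1.33 -2.24]
-1 96 [-0.1  -0.03  1.85 -0.    1.32 -1.43]
```

Run:
```python
from h import *
r.command_gripper(0.0)
p,R=pose(0,.042,z=.15);r.move_pose(p,R)
p,R=pose(0,.042);r.movel(p,R,vel=.1)
r.hold(.2);f0=r.get_obs()["contact_force"];print("t",r.get_obs()["t"],f0)
y=R[:,1]
s=.042
while s>.008:
    s-=.001;r.movel(pose(0,s)[0],R,vel=.03)
    o=r.get_obs();f=-(o["contact_force"]-f0)@y
    print(round(s,4),round(f,2),end=" | ")
    if f>1.5:break
print("t",o["t"],o["tool_pos"],pose(0,s)[0])
p,_=r.capture("top");cv2.imwrite("pics/c2.png",cv2.resize(p[217:337,322:452,::-1],None,fx=4,fy=4,interpolation=cv2.INTER_CUBIC))
```

```text
t 5.2 [ 1.19132013 -0.24270326  0.82299483]
0.041 1.64 | t 5.45 [ 0.49042903 -0.02405     0.06412344] [ 0.49032224 -0.02403173  0.064     ]
```

View pics/c2.png

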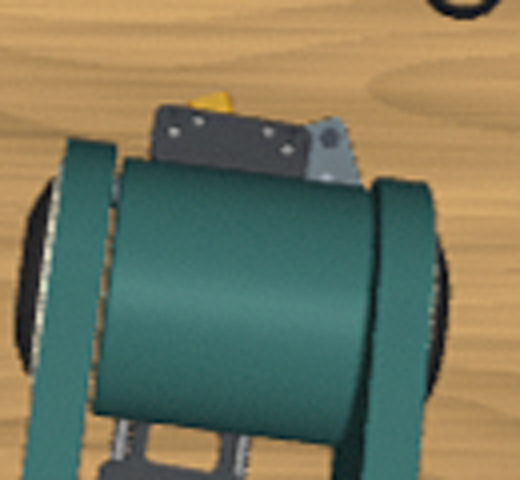

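The top view is hidden by the wrist. The 1.6 N is probably noise from the motion, so I'll average after a short settle.

```bash
cat >> h.py <<'E'
def force(n=4,dt=.03):
    v=[]
    for _ in range(n): r.hold(dt);v.append(r.get_obs()["contact_force"])
    return np.mean(v,0),np.std(v,0)
E
python3 - <<'E'
from h import *
R=pose(0,.04)[1];y=R[:,1]
r.hold(.2);f0,sd=force();print(f0,sd)
s=.041
while s>.012:
    s-=.001;r.movel(pose(0,s)[0],R,vel=.03)
    f=-(force(3,.02)[0]-f0)@y
    print(round(s,4),round(f,2),end=" | ")
    if f>2:break
print("t",r.get_obs()["t"])
p,_=r.capture("scene");cv2.imwrite("pics/c3.png",cv2.resize(p[200:330,180:320,::-1],None,fx=4,fy=4,interpolation=cv2.INTER_CUBIC))
E
```

```text
[-0.38898303 -0.10121322  0.20441779] [0.30686144 0.16970553 0.20531684]
0.04 -0.71 | 0.039 -0.32 | 0.038 -0.13 | 0.037 -0.67 | 0.036 -0.18 | 0.035 -0.08 | 0.034 -1.12 | 0.033 0.12 | 0.032 -0.54 | 0.031 -0.3 | 0.03 -0.72 | 0.029 -0.52 | 0.028 -0.76 | 0.027 -0.82 | 0.026 0.19 | 0.025 -0.61 | 0.024 -0.05 | 0.023 -0.03 | 0.022 -0.15 | 0.021 -0.27 | 0.02 -0.33 | 0.019 0.45 | 0.018 3.9 | t 12.7333
```

View pics/c3.png

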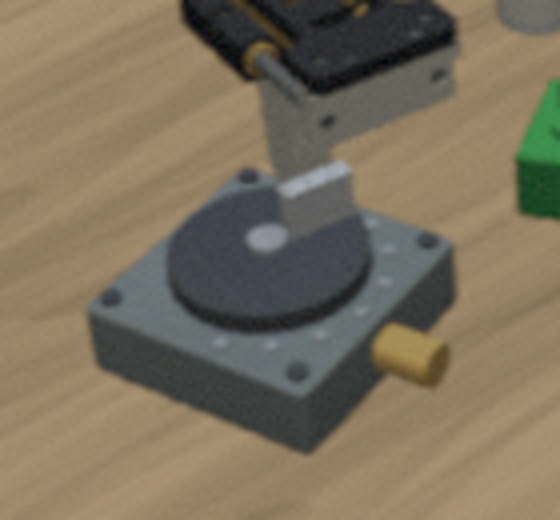

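The fingertip touches only the fin's trailing face, with contact at s≈0.0187. Now I orbit the finger with the fin and log the force.

Run:
```python
from h import *
s=.0187
for t in range(2,89,2):
    p,R=pose(t,s);r.movel(p,R,vel=.02)
    f=np.mean([(r.hold(.02),r.get_obs()["contact_force"])[1] for _ in range(2)],0)
    print(t,round(-f@R[:,1],1),end=" | ")
print("t",r.get_obs()["t"])
p,_=r.capture("scene");cv2.imwrite("pics/c4.png",cv2.resize(p[200:330,180:320,::-1],None,fx=4,fy=4,interpolation=cv2.INTER_CUBIC))
```

```text
2 3.7 | 4 2.3 | 6 0.9 | 8 0.2 | 10 0.0 | 12 -0.2 | 14 0.1 | 16 -0.0 | 18 -0.1 | 20 -0.2 | 22 0.7 | 24 3.7 | 26 2.7 | 28 1.2 | 30 0.0 | 32 0.2 | 34 0.4 | 36 0.1 | 38 0.2 | 40 0.1 | 42 0.8 | 44 1.2 | 46 4.4 | 48 3.8 | 50 1.7 | 52 0.2 | 54 -0.4 | 56 -0.0 | 58 0.2 | 60 0.5 | 62 -0.5 | 64 -0.2 | 66 1.6 | 68 5.1 | 70 4.6 | 72 2.1 | 74 0.8 | 76 0.3 | 78 0.2 | 80 0.2 | 82 0.3 | 84 -0.4 | 86 -0.2 | 88 0.6 | t 25.25
```

View pics/c4.png

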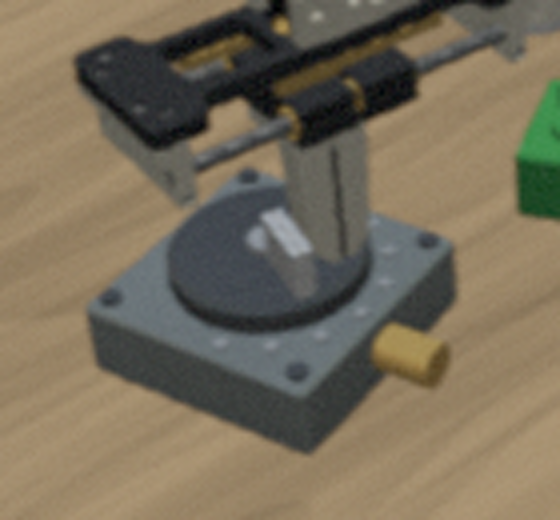

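There were four force peaks, at 2, 24, 46 and 68°, each followed by a snap, so the dial should be at four clicks. I'll back off and check from above.

Run:
```python
from h import *
p,R=pose(88,.032);r.movel(p,R,vel=.06)
p=pose(88,.032,z=.15)[0];r.movel(p,R,vel=.2)
Rb=np.column_stack([[0,1,0],[1,0,0],[0,0,-1]])
B=[.5366,.2577]
r.move_pose([*B,.12],Rb)
p,d=r.capture("top");cv2.imwrite("pics/c5.png",cv2.resize(p[237:327,342:432,::-1],None,fx=6,fy=6,interpolation=cv2.INTER_CUBIC))
c=r.get_calibration("top");Rc=cv2.Rodrigues(c["rvec"])[0]
v,u=np.mgrid[0:480,0:640];W=(np.stack([(u-c["cx"])/c["fx"]*d,(v-c["cy"])/c["fy"]*d,d],-1)-c["tvec"])@Rc
w=W[237:327,342:432].reshape(-1,3);f=w[(w[:,2]>.072)&(w[:,2]<.09)]
m=f.mean(0)[:2]-AX;print(len(f),"turn",82.2-np.degrees(np.arctan2(m[1],m[0])),"t",r.get_obs()["t"])
```

```text
95 turn 92.12393013621801 t 27.4333
```

View pics/c5.png

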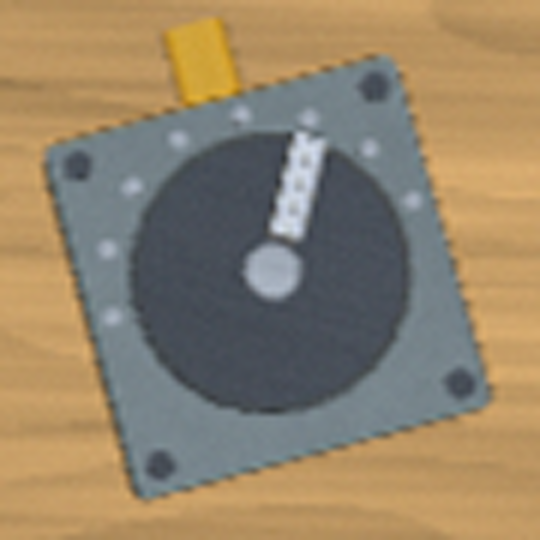

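The fin now points at pip 5 (310,118), four clicks on. Next I press the button.

Run:
```python
from h import *
B=[.5366,.2577]
r.hold(.2);f0,_=force()
r.movel([*B,.070],vel=.08)
z=.070
while z>.051:
    z-=.001;r.movel([*B,z],vel=.03)
    f=(force(2,.03)[0]-f0)[2];print(round(z,4),round(f,2),end=" | ")
    if f>12:break
r.hold(.2);print(r.get_obs()["tool_pos"],(force()[0]-f0)[2])
r.movel([*B,.15],vel=.08)
r.hold(.3)
p,d=r.capture("scene");cv2.imwrite("pics/c6.png",p[:,:,::-1]);print("t",r.get_obs()["t"])
```

```text
0.069 -0.3 | 0.068 0.1 | 0.067 0.21 | 0.066 0.03 | 0.065 0.33 | 0.064 2.02 | 0.063 2.86 | 0.062 2.4 | 0.061 3.11 | 0.06 3.74 | 0.059 3.69 | 0.058 4.12 | 0.057 4.8 | 0.056 6.67 | 0.055 15.09 | [0.53678071 0.25778349 0.05609854] 15.055546413652504
t 35.3167
```

View pics/c6.png

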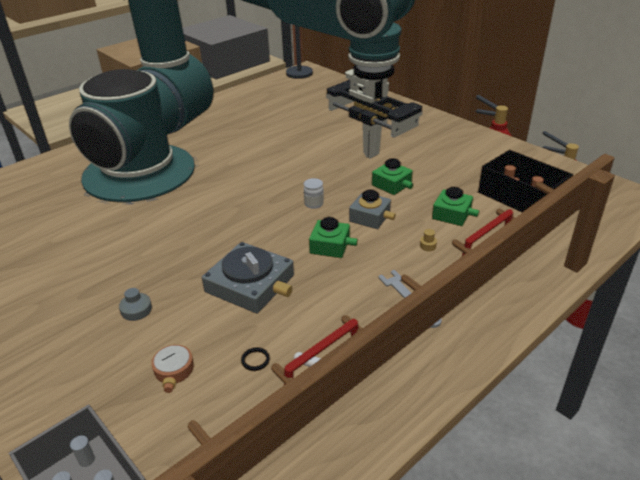

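The button bottomed out at 15 N and has sprung back at (370,197). The fin still points the same way at (250,263), the loose parts haven't moved, and the arm is clear.

```bash
python3 -c "
from station import r
print(r.job_done())"
```

```text
the job is handed in; nothing more can be done
None
```

I turned the dial four clicks clockwise to the sixth pip and stopped there, then pressed the push valve's button fully down and let it spring back; no loose part had visibly moved, and I handed the job in (no verdict was returned).

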